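# Set a cook's knife to its sharpening angle on the whetstone

### The job

Get the knife ready for its first sharpening stroke: seat the whetstone in the matching pocket of its wooden holder and let go of it. Then take the knife by its handle, lay the straight part of its cutting edge lightly across the middle of the stone with the blade level along its length, and rock the blade up on that edge until the gauge's swinging needle settles on the marker tab (leave the tab as it is set and the other things where they stand). Finish while holding the knife still in that pose, needle on the tab, edge on the stone: do not put it down or let go.

Things in the scene. Friction and masses are not known exactly. Their poses are not given: they have to be found in the camera images.
- holder: Pale wooden whetstone holder, a low block 84 (x) x 210 (y) x 25 mm high with thin rubber strips below; it does not slide. Origin: centre of its underside, on the worktop; y along its length, z up. In the middle of its top is a rectangular pocket 54 (x) x 154 (y) mm, 8 mm deep, rim slightly bevelled.
- pocket (a point): Centre of the pocket's flat floor, 17 mm above the worktop; axes as holder.
- stone: Loose whetstone, a brick 50 (x) x 150 (y) x 28 mm (z), 0.45 kg, dark layer below, pale layer above, lying pale side up. Origin: centre of its underside. Fits the pocket either way round. Seated, it stands 20 mm proud and its top is 45 mm above the worktop: hold it by its long sides with the fingertips at least 10 mm above its underside.
- knife: Loose cook's knife, 302 mm long, 0.41 kg, lying flat on its handle. Origin: under the handle's centre line produced, 33 mm tip-side of the blade's heel; x to the tip, cutting edge at -y, z up as it lies. Blade 2.4 mm thick at z = 11 mm, x -33 to 152 mm, spine y = 13, straight edge y = -33 mm from x = -33 to 70, then curving up to the tip. Balances at x = -46 mm.
- grip (a point): Where to take the black handle with its three rivets (x -150 to -33 mm, 26 mm wide in y, 22 mm thick in z, straight sides, centre line y = 0): knife x = -55, y = 0, z = 11 mm, the middle of its thickness; axes as knife.
- edge (a point): The middle of the straight cutting edge, on its lower corner: knife x = 23, y = -33, z = 10 mm; axes as knife. This part goes on the stone.
- hub (a point): Hub of the magnetic angle gauge that stands on the blade: knife x = 87, y = -8, z = 50 mm; axes as knife. The gauge is a round case 64 mm across, x 85 to 100 mm, on a small foot on the blade, its white dial facing the handle; the tab's lug stands 37 mm from the hub.
- needle (a joint): The gauge's needle, a pendulum pointing up that swings about a second after a movement. Value, rad: how far the blade is rolled about the knife's x axis: 0 lying flat, growing as the edge side goes down and the spine up (positive turn about x). Seen from the handle it then moves left on the dial.
- marker (a joint): Marker tab on the gauge's bezel, set beforehand to the wanted angle, 12 to 22 degrees left of the dial's top as seen from the handle; stiff. Value, rad, in the sense of needle: the needle is on the tab when both are equal. The dial has a line every 5 degrees, longer every 15, from -45 to 45 about its top.
- needle_tip (a point): Tip of the needle, 22 mm from the gauge's hub.
- marker_tip (a point): Point of the marker tab, 22 mm from the gauge's hub; coincides with needle_tip when the needle is on the tab.
- tumbler: Drinking glass, 81 mm across, 93 mm high, origin under its centre: leave alone.
- mug_b: White mug, 83 mm across, 94 mm high, leave alone.
- jam_jar: Jam jar, 66 mm across, 100 mm high, leave alone.
- spectacles: Spectacles, open, 141 x 142 x 42 mm, leave alone.
Mind the look-alikes: they are no part of the job. There is more than one size of the stone; the job needs the larger.

How it is judged:
On the way, in this order (a step that is already met when the one before it is completed fails the run):
1. the whetstone lies fully home in the holder's pocket and is let go (horizontal distance between stone and pocket below 0.004 m and z of stone in the frame of pocket between -0.003 and 0.003 m and angle between the y axis of stone and the y axis of holder, either way round below 0.05 rad and contact force between the fingers and stone below 0.1 N), for 0.3 s.
2. the knife is held clear of the worktop with its edge on the stone (contact force between the fingers and knife above 2 N and contact force between knife and stone above 0.3 N and height (world z) of grip above 0.035 m), for 0.2 s.
At the end, for the whole second after the job is handed in: Stone home in the pocket (4 mm, 3 deg). Fingers hold the knife, only they and the stone bear it; middle of the straight edge on the stone (30 mm across, 50 mm along), 0.3 to 25 N, handle over 35 mm up, level within 4.5 deg. Needle tip within 1.2 mm (3 deg) of the tab; all still (all of step 2 and horizontal distance between stone and pocket below 0.004 m and z of stone in the frame of pocket between -0.003 and 0.003 m and angle between the y axis of stone and the y axis of holder, either way round below 0.05 rad and contact force between knife and stone below 25 N and contact force between knife and holder below 0.2 N and x of edge in the frame of stone between -0.03 and 0.03 m and y of edge in the frame of stone between -0.05 and 0.05 m and z of edge in the frame of stone between 0.025 and 0.031 m and angle between knife's own x axis and vertical between 1.4908 and 1.6508 rad and distance between needle_tip and marker_tip below 0.0012 m and velocity of joint needle between -0.3 and 0.3 rad/s and linear speed of knife below 0.01 m/s); the arm keeps its last pose, push and grip.
It fails at once if the tumbler, mug, jam jar or spectacles are pushed more than 15 mm (distance of any of tumbler, mug_b, jam_jar, spectacles from where it was at the start of the episode above 0.015 m).
It fails at once if the marker tab is turned (velocity of joint marker above 0.5 rad/s or velocity of joint marker below -0.5 rad/s).
It fails at once if the knife is pressed onto the stone with more than 40 N (contact force between knife and stone above 40 N).
It also fails if it takes over 61 s, if anything falls off the work surface, if the arm or the gripper's body presses on something with over 40 N, if the wrist force passes 120 N, or if a joint passes its speed limit or range.

### The arm

A 6-joint arm with a two-finger parallel gripper is mounted at the origin on a cart in front of the work surface, level with it; the furniture and walls round the work are solid. World frame = base frame: x ahead of the robot, y to its left, z up, the work surface at z = 0. Lengths are in m, angles in rad, forces in N, time in s.
With the tool pointing down it reaches from about 0.275 to 0.825 m from the base axis. Payload 5.2 kg.
Tool frame: the origin (TCP) lies midway between the tips of the shut fingers; the grasp point (between the pads) lies 19 mm behind it; z points along the fingers, y is the line along which they close (so a half turn about z gives the same grasp; the last joint's range is limited). The gripper opens to 93 mm and grips with 3 to 60 N. Pads are 15 mm wide; open, the fingers measure 128 mm over their backs; the gripper's body (75 mm by 188 mm) begins 65 mm behind the grasp point.
Start: joints at [1.038, 0.259, 1.535, -0, 1.348, -0.203], TCP at [0.178, 0.52, 0.219] pointing down, gripper open.
Joint ranges: [-3.14, 3.14], [-0.91, 2.08], [0.19, 2.58], [-1.22, 4.36], [0.22, 2.71], [-3.12, 3.12]. Speed limits (rad/s): [2.57, 2.57, 3.14, 3.14, 3.14, 3.14].

### API

Orientations are given as a rotation vector (axis times angle).
In Python, from rig import arm gives the robot as it stands.
- The arm moves only by the shell command python3 -m handwheel 'ROWS' [FORCE]. ROWS is JSON, a list of rows, each a list of 7 numbers: the opening, from 0 (shut) to 1 (fully open), then the shift along the world's x, y, z in m, then the turn, a rotation vector about the world's x, y, z in degrees. A call has exactly 8 rows; each row shifts and turns the commanded pose from where the row before left it; what a row does not reach is not made up. A row lasts 1/12 s, in which the tool goes at most 41.7 mm and 7.16 degrees, less where a joint would pass 70% of its speed; a pose out of reach is approached as far as the arm can. A call with a gripper value outside its range is refused whole. The fingers move at their own pace and stop on an object; FORCE is the grip in N (left out, the last holds). Time passes only in rows, so rows that do not move let the fingers close, or fill a call up. It gives the time, the measured TCP pose, the force, the opening and the grip force at its end, in the units of the state.
- arm.get_obs(): the state, without advancing time (a new reading comes with each control period).
- arm.read_camera(name): name is "scene" or "top" or "wrist"; returns a dict with "frame" (384x512x3 uint8, red, green, blue), "fx", "fy", "cx", "cy" (pixels), "k1" (the pictures are not rectified: a ray, as slopes to the right and down, at radius r is drawn at 1 + k1 r^2 times it, then the intrinsics apply), "R" (3x3) and "t" (3): a world point X has camera coordinates R X + t; the wrist camera has in their place "T_tool_cam" (4x4, takes a point from camera to tool coordinates, whose origin is the TCP and whose axes are the flange's). Camera axes: x right, y down, z forward; pixel columns grow to the right and rows downward; lengths in m; the calibration is good to about 2 mm. A picture is of the moment at which its call begins: read the wrist's pose just before it. There is no depth.
- arm.close_job(): hands the job in; it is judged then, once.
The state is a dict: "time_s": time; "joints": joint angles; "joint_velocities": joint speeds; "tau": joint torques, N m; "position": TCP position; "tcp_rot": TCP orientation; "force": force on the tool from outside, world axes, zero at the start; "moment": the same for the moment, N m; "width": finger opening in m; "gripper_force": force on a finger pad.
Only numpy, scipy, OpenCV 4.12 (cv2) and the standard library are available. Lean on these libraries where they do the work, as an engineer would, in place of code of your own. Each camera call takes 0.05 s, during which the arm holds its last target. There are 200 camera calls.

## Working session

There is one attempt and no reset: what is moved stays moved. The work goes in short steps, Python scripts to look and compute and a shell command to move; the robot and the scene stay as the last step left them, time stands still between calls to the robot, and variables do not carry over. Pictures are saved under pics/ and viewed, at most 10 in all, crops included, and the job is handed in when it is done.

```bash
mkdir -p pics; ls; cat > h.py <<'E'
import numpy as np,cv2
from rig import arm
from scipy.spatial.transform import Rotation as Ro
def cam(n):
    o=arm.get_obs(); c=arm.read_camera(n)
    if n=='wrist':
        T=np.eye(4); r=np.array(o['tcp_rot'],float)
        T[:3,:3]=r if r.shape==(3,3) else Ro.from_rotvec(r).as_matrix()
        T[:3,3]=o['position']; M=np.linalg.inv(T@np.array(c['T_tool_cam']))
        c['R'],c['t']=M[:3,:3],M[:3,3]
    c['R']=np.array(c['R']);c['t']=np.array(c['t']);return c
def rays(c,uv):
    K=np.array([[c['fx'],0,c['cx']],[0,c['fy'],c['cy']],[0,0,1.]])
    p=np.atleast_2d(np.array(uv,float)); d=(p-[c['cx'],c['cy']])/[c['fx'],c['fy']]
    s=d.copy()
    for _ in range(20): s=d/(1+c['k1']*(s**2).sum(1,keepdims=True))
    return -c['R'].T@c['t'],np.c_[s,np.ones(len(s))]@c['R']
def plane(c,uv,z):
    o,d=rays(c,uv); return o+d*((z-o[2])/d[:,2])[:,None]
def proj(c,X):
    q=np.atleast_2d(X)@c['R'].T+c['t']; s=q[:,:2]/q[:,2:]
    return s*(1+c['k1']*(s**2).sum(1,keepdims=True))*[c['fx'],c['fy']]+[c['cx'],c['cy']]
def save(f,name,box=None,k=1):
    if box: f=f[box[1]:box[3],box[0]:box[2]]
    cv2.imwrite('pics/'+name,cv2.cvtColor(cv2.resize(f,None,fx=k,fy=k,interpolation=cv2.INTER_CUBIC),cv2.COLOR_RGB2BGR))
def load(n): return np.load(n,allow_pickle=True).item()
E
python3 - <<'E'
from h import *
for n in ('top','scene'):
    c=cam(n); np.save(n+'0.npy',c); save(c['frame'],n+'0.png',k=1.5); print(n,c['fx'],c['k1'],-c['R'].T@c['t'],c['R'].round(2).tolist())
o=arm.get_obs();print(o)
E
```

```text
pics
top 439.970919730281 -0.07455667675757727 [ 0.3969938  -0.15520909  1.56571426] [[-0.03, -1.0, 0.0], [-0.99, 0.03, -0.14], [0.14, -0.0, -0.99]]
scene 399.5141872097556 -0.117006046746249 [ 0.02243036 -0.88490578  0.8524219 ] [[0.81, -0.59, 0.01], [-0.37, -0.53, -0.76], [0.45, 0.61, -0.65]]
{'time_s': 0.1, 'joints': array([ 1.03823689e+00,  2.59264600e-01,  1.53593447e+00, -2.97606438e-05,
        1.34797291e+00, -2.02801246e-01]), 'joint_velocities': array([ 1.59494981e-03, -2.18544699e-03, -2.99360631e-03,  1.56370118e-05,
       -1.47694225e-03,  1.73631545e-03]), 'tau': array([ 2.94873083e-03, -4.38212013e+01, -2.84644210e+01,  7.19990185e-02,
        3.61568690e-02, -6.18254580e-05]), 'position': array([0.17784496, 0.51996029, 0.21791952]), 'tcp_rot': array([-5.15540134e-01, -3.09845459e+00,  2.33097215e-03]), 'force': array([ 0.28107042, -1.11038812,  0.12808102]), 'moment': array([ 0.02322382,  0.03757273, -0.01469753]), 'gripper_force': 0.0, 'width': 0.0930375409236299}
```

View pics/top0.png

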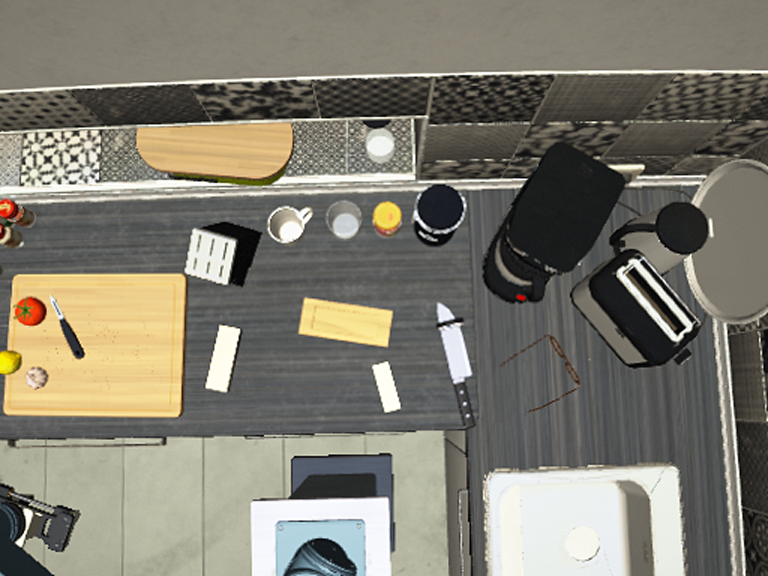

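View pics/scene0.png

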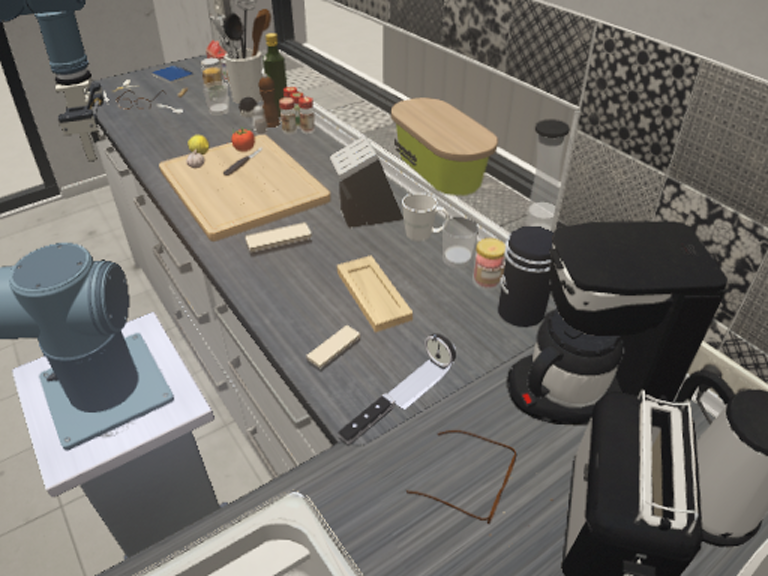

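Top view (1.5x pixels): stone candidates are a pale brick at (223,358), about 66 px long, or 155 mm, and a smaller one at (386,387), about 50 px, or 117 mm. The larger left one is the stone. The holder is at (346,322). Knife candidates are the cook's knife at (455,365), which carries the gauge, and a paring knife at (67,327) on the board. I choose the cook's knife.

```bash
cat > meas.py <<'E'
from h import *
c=load('top0.npy');f=c['frame'];hsv=cv2.cvtColor(f,cv2.COLOR_RGB2HSV)
def blob(m,seed,z):
    n,l=cv2.connectedComponents(m.astype(np.uint8)); k=l[seed[1],seed[0]]
    if k==0: print('seed off',hsv[seed[1],seed[0]]);return
    cs,_=cv2.findContours((l==k).astype(np.uint8),0,1); cc=max(cs,key=cv2.contourArea)
    P=plane(c,cc[:,0,:],z)[:,:2]*1000
    r=cv2.minAreaRect(P.astype(np.float32)); b=cv2.boxPoints(r)
    e=b[1]-b[0];e2=b[2]-b[1]; L=e if np.hypot(*e)>np.hypot(*e2) else e2
    print(seed,'ctr',np.round(r[0],1),'size',np.round(r[1],1),'long axis deg',np.degrees(np.arctan2(L[1],L[0])).round(1)%180)
    return l==k
H,S,V=[hsv[...,i].astype(int) for i in range(3)]
print(hsv[238,148],hsv[258,257],hsv[215,230],hsv[200,230], hsv[240,303],hsv[266,309])
blob((V>170)&(S<90),(148,238),.028)
blob((V>170)&(S<90),(257,258),.02)
blob((V>120)&(S>60)&(H<40),(230,216),.025)
blob((V>110)&(S<60),(303,240),.011)
save(f,'crop1.png',(120,185,330,300),3.8)
E
python3 meas.py
```

```text
[ 28  16 254] [ 30  10 254] [ 24 103 248] [60  3 93] [115  11 245] [10 11 69]
(148, 238) ctr [480.2 219.4] size [ 52.1 150.7] long axis deg 167.2
(257, 258) ctr [ 403.1 -159.9] size [113.3  39.5] long axis deg 13.9
(230, 216) ctr [556.6 -68.5] size [213.8  89. ] long axis deg 79.6
(303, 240) ctr [ 478.4 -331.5] size [138.3  62.3] long axis deg 12.2
```

View pics/crop1.png

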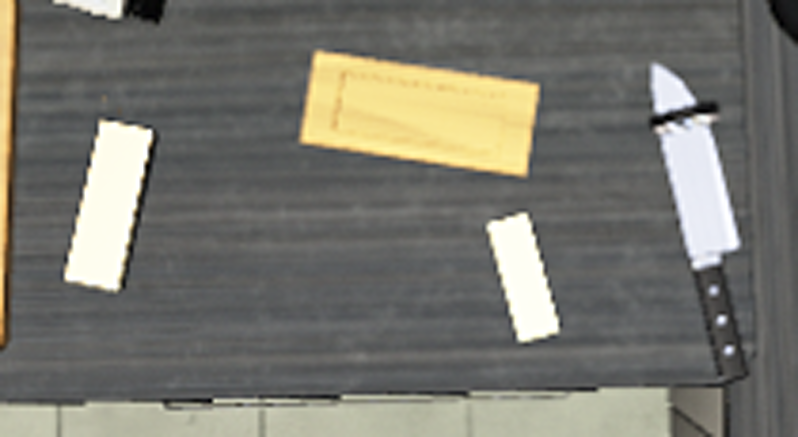

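The crop shows the large stone at crop (110,205), the smaller one at (522,277), the holder with its pocket at (420,113), and the knife with its handle towards the robot and its edge to the right (world -y). Next I work out the approach.

```bash
cat > d.py <<'E'
import sys
from h import *
def delta(xyz,ydeg):
    o=arm.get_obs(); R=Ro.from_rotvec(o['tcp_rot']).as_matrix()
    yd=np.degrees(np.arctan2(R[1,1],R[0,1])); d=(ydeg-yd+90)%180-90
    print('t',round(o['time_s'],2),'pos',(1000*o['position']).round(1),'ydeg',yd.round(2),'d',(1000*(np.array(xyz)-o['position'])).round(1),'turn z',d.round(2),'z axis',R[:,2].round(4),'F',np.round(o['force'],1),'q6',o['joints'].round(2),'w',round(o['width'],4),o['gripper_force'])
if __name__=='__main__': a=[float(x) for x in sys.argv[1:]]; delta(np.array(a[:3])/1000,a[3])
E
python3 d.py 480 219 160 77.2; python3 -c "
from h import *
c=arm.read_camera('wrist');print(c['T_tool_cam'],c['fx'])"
```

```text
t 0.1 pos [177.8 520.  217.9] ydeg 71.11 d [ 302.2 -301.   -57.9] turn z 6.09 z axis [-8.0e-04 -1.4e-03 -1.0e+00] F [ 0.3 -1.1  0.1] q6 [ 1.04  0.26  1.54 -0.    1.35 -0.2 ] w 0.093 0.0
[[-1.18982575e-04 -9.57035450e-01 -2.89970917e-01  8.00104949e-02]
 [ 9.99999960e-01 -3.92520839e-05 -2.80776206e-04 -5.48776388e-04]
 [ 2.57330820e-04 -2.89970939e-01  9.57035416e-01 -1.64791237e-01]
 [ 0.00000000e+00  0.00000000e+00  0.00000000e+00  1.00000000e+00]] 311.5557157900755
```

```bash
python3 -m handwheel '[[1,0.028,-0.028,0,0,0,0.8],[1,0.028,-0.028,0,0,0,0.8],[1,0.028,-0.028,0,0,0,0.8],[1,0.028,-0.028,0,0,0,0.8],[1,0.028,-0.028,0,0,0,0.8],[1,0.028,-0.028,0,0,0,0.8],[1,0.028,-0.028,0,0,0,0.8],[1,0.028,-0.028,0,0,0,0.5]]'; python3 -m handwheel '[[1,0.026,-0.026,-0.01,0,0,0],[1,0.026,-0.026,-0.01,0,0,0],[1,0.026,-0.025,-0.01,0,0,0],[1,0,0,-0.015,0,0,0],[1,0,0,-0.013,0,0,0],[1,0,0,0,0,0,0],[1,0,0,0,0,0,0],[1,0,0,0,0,0,0]]'; python3 d.py 480 219 160 77.2
python3 - <<'E'
from h import *
c=cam('wrist');np.save('w1.npy',c);save(c['frame'],'w1.png',k=1.2)
E
```

```text
time_s: 0.82
position: [0.4029, 0.2947, 0.2186]
tcp_rot: [-0.349, -3.122, 0.0]
force: [0.3, 0.3, 0.3]
width: 0.0929
gripper_force: 0.0
time_s: 1.48
position: [0.4802, 0.2197, 0.1612]
tcp_rot: [0.349, 3.122, 0.0]
force: [0.2, 0.7, 0.4]
width: 0.0933
gripper_force: 0.0
t 1.48 pos [480.2 219.7 161.2] ydeg 77.24 d [-0.2 -0.7 -1.2] turn z -0.04 z axis [ 6.e-04  1.e-04 -1.e+00] F [0.2 0.7 0.4] q6 [ 0.22  0.27  1.67  0.    1.2  -1.13] w 0.0933 0.0
```

View pics/w1.png

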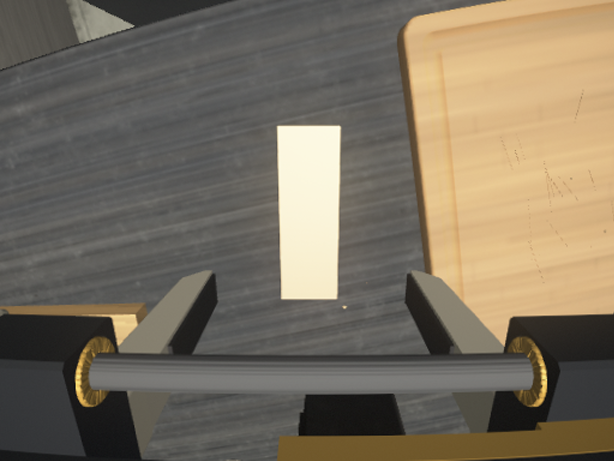

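The wrist view shows the stone between the fingers, at (308,212) in the 1.2x picture. I refine its pose from this view.

```bash
cat > wm.py <<'E'
from h import *
def rect(c,mask,seed,z):
    n,l=cv2.connectedComponents(mask.astype(np.uint8)); k=l[seed[1],seed[0]]; assert k
    cs,_=cv2.findContours((l==k).astype(np.uint8),0,1); cc=max(cs,key=cv2.contourArea)
    P=plane(c,cc[:,0,:],z)[:,:2]*1000
    r=cv2.minAreaRect(P.astype(np.float32)); b=cv2.boxPoints(r); e=b[1]-b[0];e2=b[2]-b[1]; L=e if np.hypot(*e)>np.hypot(*e2) else e2
    print('ctr',np.round(r[0],1),'size',np.round(r[1],1),'deg',np.degrees(np.arctan2(L[1],L[0])).round(2)%180)
E
python3 - <<'E'
from wm import *
c=load('w1.npy');hsv=cv2.cvtColor(c['frame'],cv2.COLOR_RGB2HSV);print(hsv[175,258],hsv[175,220],hsv[260,100])
rect(c,(hsv[...,2]>200)&(hsv[...,1]<70),(258,175),.028)
E
```

```text
[ 24  33 251] [ 19  27 103] [ 17 121 141]
ctr [481.  216.9] size [ 49.1 146.9] deg 167.22
```

```bash
python3 -m handwheel '[[1,0.001,-0.002,-0.035,0,0,0],[1,0,0,-0.035,0,0,0],[1,0,0,-0.035,0,0,0],[1,0,0,-0.03,0,0,0],[1,0,0,-0.014,0,0,0],[1,0,0,0,0,0,0],[0.3,0,0,0,0,0,0],[0.3,0,0,0,0,0,0]]' 40; python3 -m handwheel '[[0.3,0,0,0,0,0,0],[0.3,0,0,0,0,0,0],[0.3,0,0,0,0,0,0],[0.3,0,0,0,0,0,0],[0.3,0,0,0,0,0,0],[0.3,0,0,0,0,0,0],[0.3,0,0,0,0,0,0],[0.3,0,0,0,0,0,0]]' 40;  python3 d.py 480 219 12 77.2
```

```text
time_s: 2.2
position: [0.4825, 0.218, 0.0134]
tcp_rot: [0.349, 3.119, 0.002]
force: [-0.0, -0.1, -0.3]
width: 0.084
gripper_force: 0.0
time_s: 2.87
position: [0.4814, 0.2175, 0.0121]
tcp_rot: [0.35, 3.121, 0.001]
force: [-0.6, 0.2, 5.5]
width: 0.0487
gripper_force: 40.0
t 2.87 pos [481.4 217.5  12.1] ydeg 77.2 d [-1.4  1.5 -0.1] turn z 0.0 z axis [ 7.e-04  3.e-04 -1.e+00] F [-0.6  0.2  5.5] q6 [ 0.21  0.45  1.83  0.    0.86 -1.13] w 0.0487 40.00139236450195
```

```bash
python3 -m handwheel '[[0.3,0,0,0.03,0,0,0],[0.3,0,0,0.03,0,0,0],[0.3,0,-0.01,0.03,0,0,-3],[0.3,0,-0.02,0.02,0,0,-6],[0.3,-0.005,-0.022,0.01,0,0,-6],[0.3,-0.005,-0.025,0,0,0,-6],[0.3,-0.005,-0.025,0,0,0,-6],[0.3,-0.005,-0.025,0,0,0,-6]]'; python3 -m handwheel '[[0.3,-0.005,-0.025,0,0,0,-6],[0.3,-0.005,-0.025,0,0,0,-6],[0.3,-0.005,-0.025,0,0,0,-6],[0.3,-0.005,-0.025,0,0,0,-6],[0.3,-0.005,-0.025,0,0,0,-6],[0.3,-0.005,-0.025,0,0,0,-6],[0.3,-0.005,-0.02,0,0,0,-6],[0.3,0,0,0,0,0,-6]]';python3 -m handwheel '[[0.3,0,0,0,0,0,-6],[0.3,0,0,0,0,0,-0.6],[0.3,0,0,0,0,0,0],[0.3,0,0,0,0,0,0],[0.3,0,0,0,0,0,0],[0.3,0,0,0,0,0,0],[0.3,0,0,0,0,0,0],[0.3,0,0,0,0,0,0]]'; python3 d.py 432 -80 130 -10.4
python3 - <<'E'
from h import *
c=cam('wrist');np.save('w2.npy',c);save(c['frame'],'w2.png',k=1.2)
E
```

```text
time_s: 3.53
position: [0.4599, 0.0894, 0.131]
tcp_rot: [-1.228, -2.89, 0.001]
force: [-0.6, -1.1, -3.2]
width: 0.05
gripper_force: 40.0
time_s: 4.2
position: [0.4248, -0.0827, 0.1308]
tcp_rot: [-2.302, -2.137, 0.003]
force: [0.4, -0.6, -3.7]
width: 0.0501
gripper_force: 40.0
time_s: 4.87
position: [0.4261, -0.0795, 0.1317]
tcp_rot: [2.413, 2.012, -0.0]
force: [-0.1, 0.3, -3.5]
width: 0.0496
gripper_force: 40.0
t 4.87 pos [426.1 -79.5 131.7] ydeg -10.34 d [ 5.9 -0.5 -1.7] turn z -0.06 z axis [-0. -0. -1.] F [-0.1  0.3 -3.5] q6 [-0.44  0.13  1.93 -0.    1.08 -0.26] w 0.0496 39.998406171798706
```

View pics/w2.png

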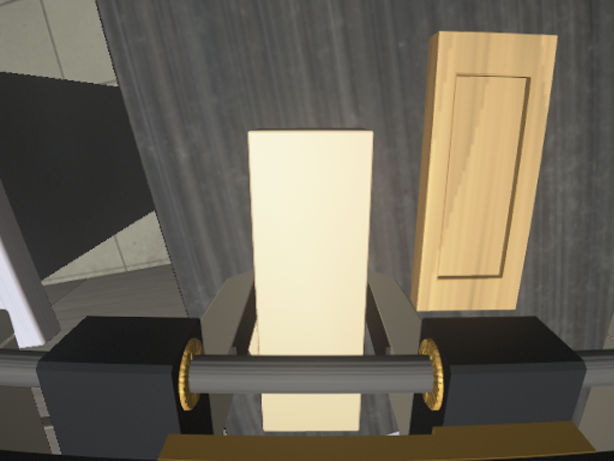

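```bash
python3 - <<'E'
from wm import *
c=load('w2.npy');f=c['frame'];hsv=cv2.cvtColor(f,cv2.COLOR_RGB2HSV)
for r in (90,150,210): print(r,[(x,int(v)) for x,v in zip(range(345,466,2),hsv[r,345:466:2,2])])
print('col',[(y,int(v)) for y,v in zip(range(20,264,2),hsv[20:264:2,375,2])])
print('col',[(y,int(v)) for y,v in zip(range(20,264,2),hsv[20:264:2,400,2])])
E
```

```text
90 [(345, 87), (347, 90), (349, 88), (351, 86), (353, 89), (355, 123), (357, 133), (359, 133), (361, 173), (363, 227), (365, 220), (367, 221), (369, 229), (371, 228), (373, 225), (375, 220), (377, 191), (379, 217), (381, 214), (383, 214), (385, 216), (387, 215), (389, 213), (391, 207), (393, 201), (395, 203), (397, 209), (399, 210), (401, 211), (403, 221), (405, 221), (407, 220), (409, 220), (411, 220), (413, 218), (415, 218), (417, 218), (419, 219), (421, 220), (423, 219), (425, 218), (427, 215), (429, 213), (431, 210), (433, 209), (435, 175), (437, 117), (439, 176), (441, 207), (443, 207), (445, 216), (447, 212), (449, 204), (451, 201), (453, 204), (455, 211), (457, 116), (459, 90), (461, 86), (463, 86), (465, 91)]
150 [(345, 87), (347, 92), (349, 109), (351, 134), (353, 136), (355, 132), (357, 227), (359, 238), (361, 232), (363, 231), (365, 229), (367, 226), (369, 224), (371, 218), (373, 218), (375, 216), (377, 212), (379, 215), (381, 213), (383, 211), (385, 221), (387, 221), (389, 224), (391, 228), (393, 227), (395, 224), (397, 224), (399, 222), (401, 222), (403, 223), (405, 221)
[... 3223 characters left out ...]
 222), (148, 222), (150, 222), (152, 222), (154, 222), (156, 222), (158, 222), (160, 222), (162, 222), (164, 221), (166, 222), (168, 222), (170, 223), (172, 223), (174, 222), (176, 223), (178, 223), (180, 222), (182, 222), (184, 221), (186, 221), (188, 220), (190, 219), (192, 218), (194, 217), (196, 216), (198, 215), (200, 214), (202, 212), (204, 211), (206, 211), (208, 209), (210, 207), (212, 207), (214, 208), (216, 209), (218, 209), (220, 210), (222, 214), (224, 215), (226, 216), (228, 208), (230, 106), (232, 176), (234, 218), (236, 218), (238, 215), (240, 214), (242, 213), (244, 211), (246, 210), (248, 210), (250, 210), (252, 211), (254, 212), (256, 212), (258, 140), (260, 85), (262, 89)]
```

```bash
python3 - <<'E'
from h import *
c=load('w2.npy');save(c['frame'],'w2c.png',(330,15,480,270),2.3)
E
```

```text
(no output)
```

View pics/w2c.png

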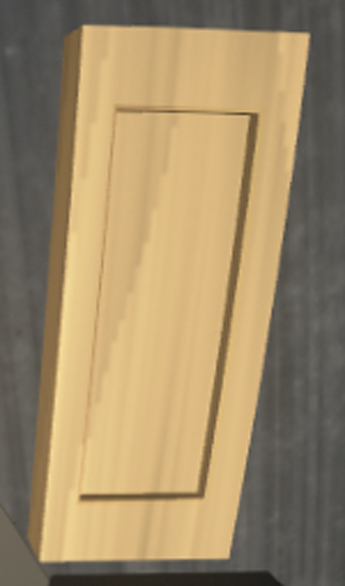

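The holder is fully in view. In source pixels its top-face corners are about (365,27), (464,30), (430,258) and (348,258), and the pocket is clear. I measure the holder and the held stone.

```bash
python3 - <<'E'
from wm import *
c=load('w2.npy');f=c['frame'];hsv=cv2.cvtColor(f,cv2.COLOR_RGB2HSV)
m=(hsv[...,2]>155); m[:,:340]=0; m[259:]=0
rect(c,m,(370,150),.025)
# pocket rim corners in px (right/bottom dark outer edges, left/top rim edges)
q=np.array([[380.5,62],[441.8,64.5],[418.5,230.9],[364.8,230.2]])
P=plane(c,q,.025)*1000; print(P.round(1)[:,:2].tolist(),P.mean(0).round(1))
m=(hsv[...,2]>200)&(hsv[...,1]<80); m[300:]=0
cs=[x for x in cv2.findContours(m.astype(np.uint8),0,1)[0] if cv2.contourArea(x)>3000]
for cc in cs:
    P=plane(c,cc[:,0],.1475)*1000; print(P.min(0),P.max(0))
# far end edge, left/right edges of the stone top
v=hsv[...,2].astype(int)
for r in (130,180,220): 
    x=np.where(m[r])[0]; e=plane(c,[[x[0]-.5,r],[x[-1]+.5,r]],.1475)*1000; print(r,x[0],x[-1],e.round(1)[:,:2].tolist())
y=np.where(m[:,258])[0][0]; print(y,plane(c,[[220,y],[258,y],[300,y]],.1475).round(4))
E
```

```text
ctr [558.5 -71.2] size [209.3  84.6] deg 79.73
[[545.3, 9.0], [597.4, -1.0], [571.2, -150.2], [519.0, -139.5]] [558.2 -70.4  25. ]
[ 394.25292082 -109.98730254  147.5       ] [463.61339639  -2.13004234 147.5       ]
130 208 309 [[414.5, -11.6], [462.1, -20.3]]
180 210 307 [[410.0, -35.7], [457.8, -44.4]]
220 0 305 [[291.3, -36.6], [453.9, -65.4]]
109 [[ 0.4224 -0.0032  0.1475]
 [ 0.4398 -0.0064  0.1475]
 [ 0.4591 -0.0099  0.1475]]
```

```bash
python3 -m handwheel '[[0.3,0.03,0.002,0,0,0,0],[0.3,0.03,0.002,0,0,0,0],[0.3,0.03,0.002,0,0,0,0.1],[0.3,0.03,0.002,0,0,0,0],[0.3,0.012,0.001,-0.02,0,0,0],[0.3,0,0,-0.03,0,0,0],[0.3,0,0,-0.02,0,0,0],[0.3,0,0,-0.015,0,0,0]]'; python3 -m handwheel '[[0.3,0,0,0,0,0,0],[0.3,0,0,0,0,0,0],[0.3,0,0,0,0,0,0],[0.3,0,0,0,0,0,0],[0.3,0,0,0,0,0,0],[0.3,0,0,0,0,0,0],[0.3,0,0,0,0,0,0],[0.3,0,0,0,0,0,0]]'; python3 d.py 557.9 -70.3 29 -10.27
```

```text
time_s: 5.58
position: [0.557, -0.07, 0.0441]
tcp_rot: [-2.409, -2.012, 0.003]
force: [-0.9, -0.2, -4.2]
width: 0.0497
gripper_force: 40.0
time_s: 6.25
position: [0.5583, -0.0707, 0.0471]
tcp_rot: [2.411, 2.013, 0.001]
force: [0.2, 0.1, -4.3]
width: 0.0495
gripper_force: 40.0
t 6.25 pos [558.3 -70.7  47.1] ydeg -10.3 d [ -0.4   0.4 -18.1] turn z 0.03 z axis [ 8.e-04 -3.e-04 -1.e+00] F [ 0.2  0.1 -4.3] q6 [-0.32  0.45  1.72  0.    0.97 -0.14] w 0.0495 39.99850809574127
```

```bash
python3 -m handwheel '[[0.3,0,0,-0.004,0,0,0],[0.3,0,0,-0.004,0,0,0],[0.3,0,0,-0.002,0,0,0],[0.3,0,0,-0.002,0,0,0],[0.3,0,0,-0.002,0,0,0],[0.3,0,0,-0.001,0,0,0],[0.3,0,0,0,0,0,0],[0.3,0,0,0,0,0,0]]';python3 d.py 557.9 -70.3 29 -10.27;
```

```text
time_s: 6.92
position: [0.5581, -0.0706, 0.0316]
tcp_rot: [-2.412, -2.013, 0.0]
force: [-0.2, -0.1, -4.4]
width: 0.0496
gripper_force: 40.0
t 6.92 pos [558.1 -70.6  31.6] ydeg -10.3 d [-0.2  0.3 -2.6] turn z 0.03 z axis [-1.e-04  1.e-04 -1.e+00] F [-0.2 -0.1 -4.4] q6 [-0.32  0.47  1.73  0.    0.94 -0.14] w 0.0496 39.99841868877411
```

```bash
python3 -m handwheel '[[0.3,0,0,-0.001,0,0,0],[0.3,0,0,-0.001,0,0,0],[0.3,0,0,-0.0005,0,0,0],[0.3,0,0,0,0,0,0],[0.3,0,0,0,0,0,0],[1,0,0,0,0,0,0],[1,0,0,0,0,0,0],[1,0,0,0,0,0,0]]';python3 d.py 557.9 -70.3 29 -10.27;
```

```text
time_s: 7.58
position: [0.5587, -0.0708, 0.0297]
tcp_rot: [2.411, 2.012, 0.001]
force: [-0.7, -0.2, 0.9]
width: 0.0652
gripper_force: 0.0
t 7.58 pos [558.7 -70.8  29.7] ydeg -10.29 d [-0.8  0.5 -0.7] turn z 0.02 z axis [ 1.3e-03 -4.0e-04 -1.0e+00] F [-0.7 -0.2  0.9] q6 [-0.32  0.47  1.73  0.    0.94 -0.14] w 0.0652 0.0
```

```bash
python3 -m handwheel '[[1,0,0,0.01,0,0,0],[1,0,0,0.03,0,0,0],[1,0,0,0.035,0,0,6],[1,0,0,0.035,0,0,6.5],[1,0,0,0.035,0,0,6.5],[1,0,0,0.015,0,0,6.5],[1,-0.01,-0.02,0,0,0,6.5],[1,-0.01,-0.02,0,0,0,6.5]]'; python3 - <<'E'
from h import *
c=load('top0.npy'); q=np.array([[713,290],[721,320],[728,350]])/3.8+[120,185]
P=plane(c,q,.022)*1000; print(P.round(1)); d=P[0]-P[2]; print(np.degrees(np.arctan2(d[1],d[0])))
f=c['frame'];hsv=cv2.cvtColor(f,cv2.COLOR_RGB2HSV)
t=np.array([[653,66],[738,248],[692,252]])/3.8+[120,185]; print(plane(c,t,.011).round(4)*1000)
E
python3 d.py 557.9 -70.3 29 102.3
```

```text
time_s: 8.25
position: [0.5392, -0.1106, 0.1923]
tcp_rot: [1.6, 2.698, 0.001]
force: [-0.5, -0.3, -0.7]
width: 0.0928
gripper_force: 0.0
[[ 384.7 -335.    22. ]
 [ 357.3 -341.2   22. ]
 [ 329.9 -346.4   22. ]]
11.712492415614442
[[ 594.6 -289.3   11. ]
 [ 422.4 -361.2   11. ]
 [ 420.1 -318.4   11. ]]
t 8.25 pos [ 539.2 -110.6  192.3] ydeg 28.67 d [  18.7   40.3 -163.3] turn z 73.63 z axis [ 0.0049 -0.002  -1.    ] F [-0.5 -0.3 -0.7] q6 [-0.41  0.28  1.58  0.    1.28 -0.91] w 0.0928 0.0
```

```bash
python3 -m handwheel '[[1,-0.017,-0.026,0,0,0,6.8],[1,-0.017,-0.026,0,0,0,6.8],[1,-0.017,-0.026,0,0,0,6.8],[1,-0.017,-0.026,0,0,0,6.8],[1,-0.017,-0.026,0,0,0,6.8],[1,-0.017,-0.026,0,0,0,6.8],[1,-0.017,-0.026,0,0,0,6.8],[1,-0.017,-0.026,0,0,0,6.8]]'; python3 -m handwheel '[[1,-0.01,-0.015,-0.01,0,0,6.8],[1,0,0,-0.01,0,0,6.8],[1,0,0,-0.01,0,0,5.2],[1,0,0,0,0,0,0],[1,0,0,0,0,0,0],[1,0,0,0,0,0,0],[1,0,0,0,0,0,0],[1,0,0,0,0,0,0]]'; python3 d.py 393 -334 160 102.3
python3 - <<'E'
from h import *
c=cam('wrist');np.save('w3.npy',c);save(c['frame'],'w3.png',k=1.2)
E
```

```text
time_s: 8.92
position: [0.4012, -0.3198, 0.1904]
tcp_rot: [0.193, 3.135, -0.002]
force: [-0.3, -0.5, -0.4]
width: 0.0931
gripper_force: 0.0
time_s: 9.58
position: [0.3926, -0.3337, 0.16]
tcp_rot: [-0.311, 3.125, -0.002]
force: [0.0, 0.3, 0.7]
width: 0.0929
gripper_force: 0.0
t 9.58 pos [ 392.6 -333.7  160. ] ydeg 101.37 d [ 0.4 -0.3 -0. ] turn z 0.93 z axis [ 9.0e-04 -1.2e-03 -1.0e+00] F [0.  0.3 0.7] q6 [-0.92  0.24  1.71 -0.    1.19 -2.69] w 0.0929 0.0
```

View pics/w3.png

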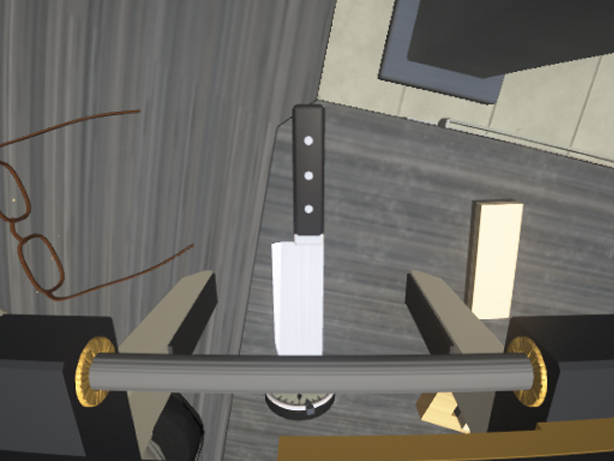

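The knife handle is at 1.2x pixels (308,175), with rivets at (308,140), (308,176) and (308,209). The bolster is at (310,240) and the edge of the dial at (300,400). I measure the handle.

```bash
python3 - <<'E'
from h import *
c=load('w3.npy');f=c['frame'];g=cv2.cvtColor(f,cv2.COLOR_RGB2GRAY)
n,l,s,ct=cv2.connectedComponentsWithStats((g>130).astype(np.uint8))
R=[ct[i] for i in range(1,n) if 10<s[i,4]<120 and 240<ct[i][0]<275 and 100<ct[i][1]<185]
R=np.array(sorted(R,key=lambda a:a[1]));P=plane(c,R,.022)*1000;print(R.round(1),P.round(1))
d=P[-1]-P[0];print('yaw',np.degrees(np.arctan2(d[1],d[0])))
for r in (98,130,160,188): 
    m=np.where(g[r,235:285]<60)[0]+235; a=plane(c,[[m[0]-.5,r],[m[-1]+.5,r]],.022)*1000;print(r,m[0],m[-1],a.mean(0).round(1),np.linalg.norm(a[1]-a[0]).round(1))
col=g[180:210,250];print(col, g[180:210,236]); print(plane(c,[[258,193],[258,197],[236,201]],.015)*1000, plane(c,[[236,201]],.012)*1000)
col=np.where(g[80:100,258]<60)[0]+80; print(col[0],plane(c,[[258,col[0]]],.022)*1000)
E
```

```text
[[256.7 116.6]
 [257.  146. ]
 [257.  173.8]] [[ 332.9 -349.1   22. ]
 [ 360.5 -343.3   22. ]
 [ 387.8 -337.8   22. ]]
yaw 11.591364745860323
98 243 269 [ 316.2 -353.    22. ] 25.3
130 244 269 [ 345.4 -346.8   22. ] 25.0
160 245 269 [ 374.1 -340.6   22. ] 24.7
188 246 268 [ 402.4 -334.9   22. ] 23.3
[ 70  71  70  71  70  70  71  70  70  70  70  70  71  70  70  70 164 224
 232 233 234 236 233 224 229 235 235 235 236 236] [114 114 114 112 115 114 114 114 114 113 112 111 109 109 109 109 108 108
 112 115 118 189 229 235 235 235 235 235 235 236]
[[ 409.54687097 -332.47773885   15.        ]
 [ 413.84842518 -331.61661568   15.        ]
 [ 422.76022608 -353.41371404   15.        ]] [[ 423.81548215 -353.44455618   12.        ]]
87 [[ 306.15733295 -353.14975421   22.        ]]
```

```bash
python3 -m handwheel '[[1,0.002,0,-0.004,1.3,-6.3,0],[1,0.002,0,-0.004,1.3,-6.3,0],[1,0.002,0,-0.004,1.3,-6.3,0],[1,0.002,0,-0.01,1.3,-6.3,0],[1,0.002,0,-0.01,1.3,-6.3,0],[1,0.002,0,-0.01,1.3,-6.3,0],[1,0.003,0,-0.01,1.3,-6.3,0],[1,0,0,-0.01,0,0,0]]'; python3 -m handwheel '[[1,0,0,-0.005,0,0,0],[1,0,0,-0.005,0,0,0],[1,0,0,0,0,0,0],[1,0,0,0,0,0,0],[1,0,0,0,0,0,0],[1,0,0,0,0,0,0],[1,0,0,0,0,0,0],[1,0,0,0,0,0,0]]'; python3 d.py 408 -334 85 102.3
python3 - <<'E'
from h import *
c=cam('wrist');np.save('w4.npy',c)
h=np.array([396,-336,0])/1000; ux=np.array([np.cos(np.radians(11.75)),np.sin(np.radians(11.75)),0]);uy=np.array([-ux[1],ux[0],0])
X=h+ux*(.085+.055)+uy*-.008+np.array([0,0,.05]); p=proj(c,X)[0]; print(p)
x,y=p.astype(int); save(c['frame'],'w4c.png',(max(x-60,0),max(y-60,0),x+60,y+60),5)
E
```

```text
time_s: 10.3
position: [0.4986, -0.3069, 0.1751]
tcp_rot: [-0.082, 2.555, 0.12]
force: [-1.0, -0.1, -0.0]
width: 0.0929
gripper_force: 0.0
time_s: 10.97
position: [0.4987, -0.3059, 0.1652]
tcp_rot: [-0.08, 2.564, 0.122]
force: [-0.4, 0.5, -0.0]
width: 0.0927
gripper_force: 0.0
t 10.97 pos [ 498.7 -305.9  165.2] ydeg 94.76 d [-90.7 -28.1 -80.2] turn z 7.54 z axis [ 0.5387  0.1043 -0.836 ] F [-0.4  0.5 -0. ] q6 [-1.1   0.21  1.91  0.69  0.97 -3.12] w 0.0927 0.0
[237.33487316 151.37213187]
```

View pics/w4c.png

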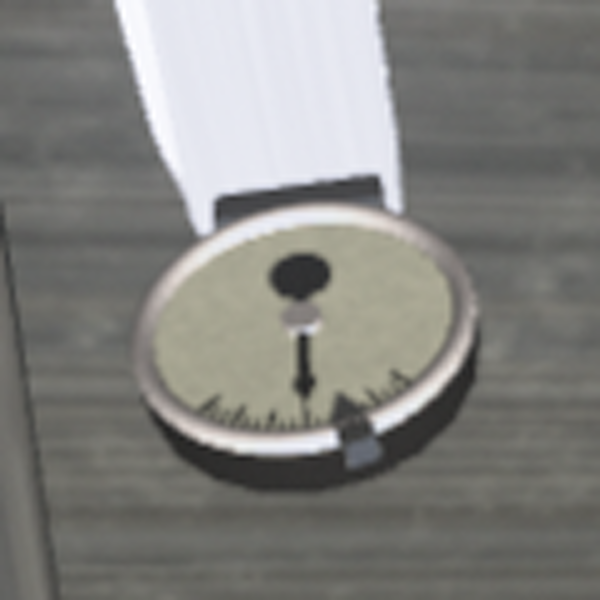

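The dial is upside down in this view. The hub is at crop (302,318), the needle points to (305,400), the tab tip is at (342,393) and its lug at (363,455). I cast these points onto the dial plane.

```bash
python3 - <<'E'
from h import *
c=load('w4.npy'); h=np.array([.396,-.336,0]); a=np.radians(11.75); ux=np.array([np.cos(a),np.sin(a),0]);uy=np.array([-ux[1],ux[0],0])
hub=h+ux*.140+uy*-.008+np.array([0,0,.05])
names=dict(hub=(302,318),tip=(304,402),tab=(342,391),lug=(363,455),tL=(208,403),tR=(402,377),rimL=(138,340),rimR=(474,305),rimT=(345,205),rimB=(290,452))
for dx in (0,-.003):
  for k,v in names.items():
    p=(np.array(v)+.5)/5-.5+[177,91]
    o,d=rays(c,p); d=d[0]; t=((hub+ux*dx-o)@ux)/(d@ux); X=o+t*d-hub
    y,z=X@uy*1000,X[2]*1000
    if k=='hub': y0,z0=y,z
    print(k,round(y,1),round(z,1),'ang',np.degrees(np.arctan2(y-y0,z-z0)).round(1),'r',np.hypot(y-y0,z-z0).round(1))
f=c['frame'];save(f[91+60:91+100,177+30:177+90],'w4d.png',k=12)
E
```

```text
hub -0.4 3.6 ang 0.0 r 0.0
tip -0.6 24.4 ang -0.5 r 20.8
tab 6.1 23.1 ang 18.4 r 20.5
lug 8.9 38.3 ang 15.1 r 35.9
tL -17.3 21.6 ang -43.3 r 24.6
tR 16.5 21.7 ang 43.1 r 24.8
rimL -30.5 3.4 ang -90.5 r 30.1
rimR 30.4 6.4 ang 84.8 r 31.0
rimT 8.7 -26.0 ang 163.0 r 31.0
rimB -3.2 35.4 ang -5.1 r 31.9
hub 0.1 6.9 ang 0.0 r 0.0
tip -0.1 27.3 ang -0.5 r 20.5
tab 6.4 26.0 ang 18.4 r 20.2
lug 9.2 40.9 ang 15.1 r 35.3
tL -16.6 24.5 ang -43.3 r 24.2
tR 16.7 24.6 ang 43.1 r 24.4
rimL -29.5 6.6 ang -90.5 r 29.6
rimR 30.4 9.6 ang 84.8 r 30.5
rimT 9.0 -22.3 ang 163.0 r 30.5
rimB -2.7 38.2 ang -5.1 r 31.4
```

View pics/w4d.png

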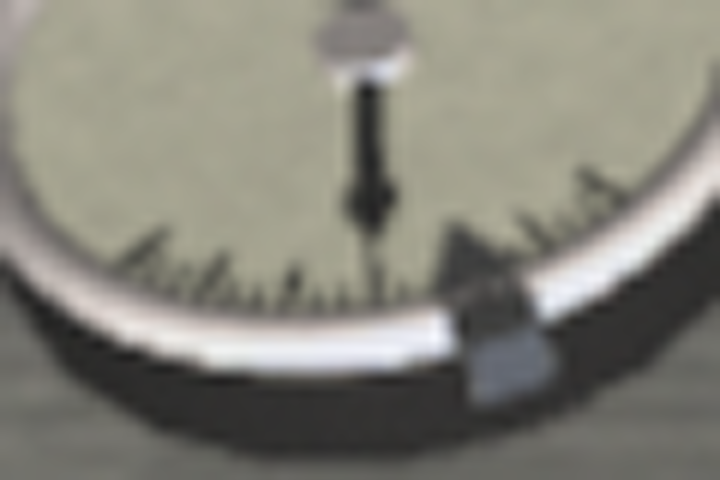

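```bash
cat > dial.py <<'E'
from h import *
def dial(c,hub,ux,uy,uz=np.array([0,0,1.]),s=8):
    N=40*s; g=np.arange(-N,N+1)/s/1000
    Y,Z=np.meshgrid(g[::-1],g[::-1])   # col: +y left, row: +z up
    X=hub+Y[...,None]*uy+Z[...,None]*uz
    p=proj(c,X.reshape(-1,3)).astype(np.float32)
    return cv2.remap(c['frame'],p[:,0].reshape(Y.shape),p[:,1].reshape(Y.shape),cv2.INTER_LINEAR),s,N
def ana(im,s,N):
    lab=cv2.cvtColor(im,cv2.COLOR_RGB2LAB).astype(int); hsv=cv2.cvtColor(im,cv2.COLOR_RGB2HSV)
    m=((lab[...,2]>134)&(hsv[...,2]>120)).astype(np.uint8)
    cs,_=cv2.findContours(m,0,1); cc=max(cs,key=cv2.contourArea); hu=cv2.convexHull(cc)
    e=cv2.fitEllipse(hu); print('face ellipse centre y,z mm',((N-np.array(e[0]))/s).round(2),'axes',np.round(np.array(e[1])/s,1),e[2])
    return e
def prof(im,s,N,y0,z0,rs,span=(-50,50)):
    g=cv2.cvtColor(im,cv2.COLOR_RGB2GRAY).astype(np.float32); A=np.radians(np.arange(span[0],span[1]+1,1.))
    for r in rs:
        v=cv2.remap(g,(N-(y0+r*np.sin(A))*s).astype(np.float32)[None],(N-(z0+r*np.cos(A))*s).astype(np.float32)[None],1)[0]
        d=np.clip(np.median(v)-v-20,0,None)
        def cen(lo,hi):
            k=(np.degrees(A)>=lo)&(np.degrees(A)<=hi); w=d[k]; return (w@np.degrees(A)[k]/w.sum()).round(1) if w.sum()>60 else None
        print('r',r,'needle',cen(-8,8),'tab',cen(9,28),'all',''.join('%x'%min(15,int(x/8)) for x in d))
E
python3 - <<'E'
from dial import *
c=load('w4.npy'); h=np.array([.396,-.336,0]); a=np.radians(11.75); ux=np.array([np.cos(a),np.sin(a),0]);uy=np.array([-ux[1],ux[0],0])
hub=h+ux*.140+uy*-.008+np.array([0,0,.05])
im,s,N=dial(c,hub,ux,uy); e=ana(im,s,N); y0,z0=(N-np.array(e[0]))/s
for yy,zz in ((y0,z0),(-.5,3.3)): print(yy,zz);prof(im,s,N,yy,zz,[10,12,14,16,18,20,21,22,23,24,25,26])
E
```

```text
face ellipse centre y,z mm [-0.46  4.06] axes [51.4 54.3] 87.7558364868164
-0.45670318603515625 4.060512542724609
r 10 needle -0.1 tab None all 000000000000000000000000000000000000000000124579abaa9876421000000000000000000000000000000000000000000
r 12 needle 0.1 tab None all 000000000000000000000000000000000000000000013468abbaa975300000000000000000000000000000000000000000000
r 14 needle 0.2 tab None all 000000000000000000000000000000000000000000013568abbba976420000000000000000000000000000000000000000000
r 16 needle 0.3 tab None all 00000000000000000000000000000000000000000013579abcccbbaa741000000000000000000000000000000000000000000
r 18 needle 0.1 tab None all 0000000000000000000000000000000000000000000002468aaa9632000000000000000000000000000000000000000000000
r 20 needle 0.1 tab None all 00000000000000000000000000000000000000000000000013331000000000000011000000000000000000000000000000000
r 21 needle None tab 16.6 all 00000000000000000000000000000000000000000000000001110000000000001455420000000000000000000000000000000
r 22 needle None tab 16.4 all 0000000000000000000000000000000000000
[... 1478 characters left out ...]
0000122100000000000000000000000000000000
r 22 needle None tab 16.1 all 00000000000000000000000000000000000000000000000001110000000000013566410000000000000000000000000000000
r 23 needle None tab 16.0 all 00000000210000000000012100000000000010000000000000110000000000136787531000000000000000000000210000000
r 24 needle None tab 16.1 all 00000001321000000000012310000000000033000000000000120000000000256777642000000000000000000002210000000
r 25 needle None tab 16.1 all 00000000110000000000001100000000000002000000000000000000000001345555542000000000000000000000000000000
r 26 needle None tab 15.9 all 00000000000000000000000000000000000000000000000000000000000002344333432210000000000000000000000000000
```

```bash
cat > rd.py <<'E'
import sys
from h import *
def target(yawx,roll=0,pitch=0):
    B=Ro.from_euler('ZYX',[yawx,pitch,roll],degrees=True).as_matrix() # knife frame
    return B@np.array([[-1,0,0],[0,1,0],[0,0,-1.]])
def go(xyz,yawx,roll=0,pitch=0):
    o=arm.get_obs(); R=Ro.from_rotvec(o['tcp_rot']).as_matrix()
    rv=np.degrees(Ro.from_matrix(target(yawx,roll,pitch)@R.T).as_rotvec())
    B=R@np.array([[-1,0,0],[0,1,0],[0,0,-1.]])
    print('t',round(o['time_s'],2),'pos',(1000*o['position']).round(1),'ypr',Ro.from_matrix(B).as_euler('ZYX',degrees=True).round(2),'d',(1000*(np.array(xyz))/1000-1000*o['position']).round(1),'rotvec',rv.round(2),'F',np.round(o['force'],1),'q',o['joints'].round(2),'w',round(o['width'],4),o['gripper_force'])
if __name__=='__main__': a=[float(x) for x in sys.argv[1:]]; go(a[:3],*a[3:])
E
python3 rd.py 396 -336 110 11.75
```

```text
t 11.02 pos [ 498.7 -305.9  165.2] ypr [  2.13 -32.97   4.83] d [-102.7  -30.1  -55.2] rotvec [-8.65 32.17  7.96] F [-1.  -0.6  0.3] q [-1.1   0.21  1.91  0.69  0.97 -3.12] w 0.0932 0.0
```

```bash
python3 -m handwheel '[[1,-0.013,-0.004,0,-1.4,5.3,1.3],[1,-0.018,-0.005,0,-1.4,5.3,1.3],[1,-0.018,-0.005,0,-1.4,5.3,1.3],[1,-0.018,-0.005,0,-1.4,5.3,1.3],[1,-0.018,-0.005,0,-1.4,5.3,1.3],[1,-0.018,-0.006,0,-1.6,5.3,1.4],[1,0,0,-0.025,0,0,0],[1,0,0,-0.03,0,0,0]]'; python3 -m handwheel '[[1,0,0,0,0,0,0],[1,0,0,0,0,0,0],[1,0,0,0,0,0,0],[1,0,0,0,0,0,0],[1,0,0,0,0,0,0],[1,0,0,0,0,0,0],[1,0,0,0,0,0,0],[1,0,0,0,0,0,0]]';python3 rd.py 396 -336 2.5 11.75
```

```text
time_s: 11.68
position: [0.3978, -0.3375, 0.112]
tcp_rot: [-0.321, 3.116, -0.009]
force: [-0.3, -0.6, -0.1]
width: 0.093
gripper_force: 0.0
time_s: 12.35
position: [0.3959, -0.336, 0.1106]
tcp_rot: [-0.318, 3.119, -0.001]
force: [0.6, 0.5, -0.2]
width: 0.0931
gripper_force: 0.0
t 12.35 pos [ 395.9 -336.   110.6] ypr [11.65 -0.38 -0.07] d [ 1.000e-01 -0.000e+00 -1.081e+02] rotvec [-0.01  0.39  0.1 ] F [ 0.6  0.5 -0.2] q [-0.92  0.3   1.76  0.01  1.07 -2.7 ] w 0.0931 0.0
```

```bash
python3 -m handwheel '[[1,0,0,-0.03,0,0.4,0.1],[1,0,0,-0.03,0,0,0],[1,0,0,-0.03,0,0,0],[1,0,0,-0.012,0,0,0],[1,0,0,-0.005,0,0,0],[1,0,0,0,0,0,0],[0.1,0,0,0,0,0,0],[0.1,0,0,0,0,0,0]]' 60; python3 -m handwheel '[[0.1,0,0,0,0,0,0],[0.1,0,0,0,0,0,0],[0.1,0,0,0,0,0,0],[0.1,0,0,0,0,0,0],[0.1,0,0,0,0,0,0],[0.1,0,0,0,0,0,0],[0.1,0,0,0,0,0,0],[0.1,0,0,0,0,0,0]]';python3 rd.py 396 -336 2.5 11.75
```

```text
time_s: 13.02
position: [0.3965, -0.3367, 0.0043]
tcp_rot: [-0.322, 3.124, -0.002]
force: [0.2, 0.2, 0.8]
width: 0.0842
gripper_force: 0.0
time_s: 13.68
position: [0.3957, -0.3357, 0.0031]
tcp_rot: [0.322, -3.124, -0.001]
force: [0.2, -0.3, -0.3]
width: 0.0307
gripper_force: 0.0
t 13.68 pos [ 395.7 -335.7    3.1] ypr [11.76  0.03  0.06] d [ 0.3 -0.3 -0.6] rotvec [-0.05 -0.04 -0.01] F [ 0.2 -0.3 -0.3] q [-0.92  0.45  1.86 -0.    0.83 -2.69] w 0.0307 0.0
```

```bash
python3 -m handwheel '[[0.1,0,0,0,0,0,0],[0.1,0,0,0,0,0,0],[0.1,0,0,0,0,0,0],[0.1,0,0,0,0,0,0],[0.1,0,0,0.002,0,0,0],[0.1,0,0,0.006,0,0,0],[0.1,0,0,0.012,0,0,0],[0.1,0,0,0.02,0,0,0]]';python3 rd.py 396 -336 2.5 11.75
```

```text
time_s: 14.35
position: [0.3944, -0.3342, 0.0418]
tcp_rot: [0.321, -3.122, -0.008]
force: [-0.0, -1.0, -3.5]
width: 0.0254
gripper_force: 60.0
t 14.35 pos [ 394.4 -334.2   41.8] ypr [11.75  0.16  0.31] d [  1.6  -1.8 -39.3] rotvec [-0.27 -0.22  0.  ] F [-0.  -1.  -3.5] q [-0.92  0.39  1.83 -0.    0.92 -2.69] w 0.0254 59.98948574066162
```

```bash
cat > fin.py <<'E'
import sys
from rd import *
a=[float(x) for x in sys.argv[1:]]  # height above, roll
B=Ro.from_euler('ZYX',[-10.3,0,a[1]],degrees=True).as_matrix()
t=np.array([558.4,-70.8,45+a[0]])-B@np.array([78,-33,6.9]); print('target',t.round(1)); go(t,-10.3,a[1])
E
python3 fin.py 80 16.8
```

```text
target [487.7 -23.8 127.9]
t 14.35 pos [ 394.4 -334.2   41.8] ypr [11.75  0.16  0.31] d [ 93.3 310.4  86.1] rotvec [ 16.59   0.05 -21.92] F [-0.  -1.  -3.5] q [-0.92  0.39  1.83 -0.    0.92 -2.69] w 0.0254 59.98948574066162
```

```bash
python3 -m handwheel '[[0.1,0,0,0.025,0,0,0],[0.1,0,0.005,0.025,0,0,0],[0.1,0.004,0.013,0.02,1.4,0,-1.8],[0.1,0.008,0.02,0.012,1.4,0,-1.8],[0.1,0.008,0.024,0.004,1.4,0,-1.8],[0.1,0.008,0.024,0,1.4,0,-1.8],[0.1,0.008,0.024,0,1.4,0,-1.8],[0.1,0.008,0.024,0,1.4,0,-1.8]]'; python3 -m handwheel '[[0.1,0.008,0.024,0,1.4,0,-1.8],[0.1,0.008,0.024,0,1.4,0,-1.8],[0.1,0.008,0.024,0,1.4,0,-1.8],[0.1,0.008,0.024,0,1.4,0,-1.8],[0.1,0.008,0.024,0,1.3,0,-1.9],[0.1,0.008,0.024,0,1.3,0,-1.9],[0.1,0.006,0.02,0,0,0,0],[0.1,0.003,0.012,0,0,0,0]]'; python3 -m handwheel '[[0.1,0,0,0,0,0,0],[0.1,0,0,0,0,0,0],[0.1,0,0,0,0,0,0],[0.1,0,0,0,0,0,0],[0.1,0,0,0,0,0,0],[0.1,0,0,0,0,0,0],[0.1,0,0,0,0,0,0],[0.1,0,0,0,0,0,0]]';python3 fin.py 80 16.8
```

```text
time_s: 15.02
position: [0.4398, -0.2005, 0.1294]
tcp_rot: [-0.023, 3.119, 0.23]
force: [-0.1, 0.5, -4.8]
width: 0.0255
gripper_force: 60.0
time_s: 15.68
position: [0.4965, -0.0239, 0.129]
tcp_rot: [0.272, 3.068, 0.447]
force: [1.3, 0.5, -4.8]
width: 0.0253
gripper_force: 60.0
time_s: 16.35
position: [0.4967, -0.0261, 0.1291]
tcp_rot: [0.274, 3.067, 0.445]
force: [-0.3, 0.5, -4.1]
width: 0.0257
gripper_force: 60.0
target [487.7 -23.8 127.9]
t 16.35 pos [496.7 -26.1 129.1] ypr [-10.26  -0.25  16.55] d [-9.1  2.3 -1.1] rotvec [ 0.29  0.2  -0.04] F [-0.3  0.5 -4.1] q [-0.49  0.26  1.81  0.3   1.17 -2.01] w 0.0257 59.990036487579346
```

```bash
python3 -m handwheel '[[0.1,-0.004,0.001,-0.005,0.15,0.1,0],[0.1,-0.005,0.001,-0.012,0.15,0.1,0],[0.1,0,0,-0.015,0,0,0],[0.1,0,0,-0.015,0,0,0],[0.1,0,0,-0.012,0,0,0],[0.1,0,0,-0.008,0,0,0],[0.1,0,0,-0.004,0,0,0],[0.1,0,0,0,0,0,0]]'; python3 -m handwheel '[[0.1,0,0,0,0,0,0],[0.1,0,0,0,0,0,0],[0.1,0,0,0,0,0,0],[0.1,0,0,0,0,0,0],[0.1,0,0,0,0,0,0],[0.1,0,0,0,0,0,0],[0.1,0,0,0,0,0,0],[0.1,0,0,0,0,0,0]]';python3 fin.py 0 16.8
python3 - <<'E'
from h import *
c=cam('wrist');np.save('w5.npy',c)
s=cam('scene');np.save('s5.npy',s)
w=cv2.resize(c['frame'],(480,360)); 
x,y=proj(s,[[.62,-.07,.1]])[0].astype(int); q=cv2.resize(s['frame'][y-35:y+35,x-30:x+30],(300,350),interpolation=cv2.INTER_CUBIC)
o=np.zeros((360,780,3),np.uint8); o[:,:480]=w; o[:350,480:]=q; save(o,'p5.png'); print(x,y)
E
```

```text
time_s: 17.02
position: [0.4872, -0.0235, 0.0573]
tcp_rot: [0.275, 3.071, 0.455]
force: [1.0, 0.6, -4.7]
width: 0.0257
gripper_force: 60.0
time_s: 17.68
position: [0.4878, -0.0237, 0.0581]
tcp_rot: [0.275, 3.07, 0.454]
force: [0.8, -0.2, -4.9]
width: 0.0255
gripper_force: 60.0
target [487.7 -23.8  47.9]
t 17.68 pos [487.8 -23.7  58.1] ypr [-10.23  -0.    16.81] d [ -0.1  -0.1 -10.2] rotvec [-0.01  0.   -0.07] F [ 0.8 -0.2 -4.9] q [-0.5   0.34  1.91  0.33  1.01 -2.08] w 0.0255 59.990211725234985
264 166
```

View pics/p5.png

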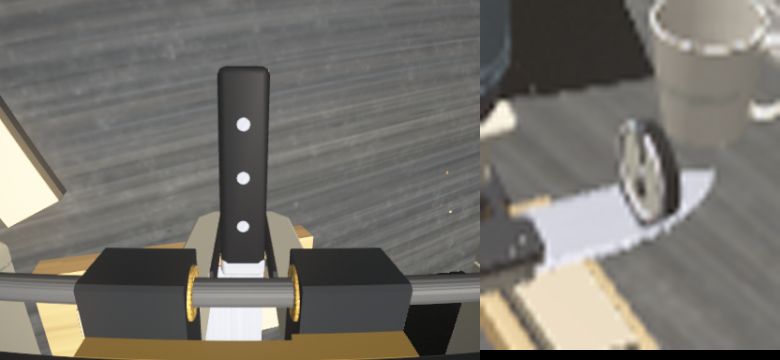

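The left half shows the handle held straight in the fingers. The right half shows the blade over the stone, with the gauge well clear of the mug. Next I lower it slowly.

```bash
python3 -m handwheel '[[0.1,0,0,-0.002,0,0,0],[0.1,0,0,-0.002,0,0,0],[0.1,0,0,-0.002,0,0,0],[0.1,0,0,-0.001,0,0,0],[0.1,0,0,0,0,0,0],[0.1,0,0,0,0,0,0],[0.1,0,0,0,0,0,0],[0.1,0,0,0,0,0,0]]'; python3 -m handwheel '[[0.1,0,0,-0.0005,0,0,0],[0.1,0,0,-0.0005,0,0,0],[0.1,0,0,0,0,0,0],[0.1,0,0,0,0,0,0],[0.1,0,0,0,0,0,0],[0.1,0,0,0,0,0,0],[0.1,0,0,0,0,0,0],[0.1,0,0,0,0,0,0]]' ;python3 fin.py 0 16.8
```

```text
time_s: 18.45
position: [0.4878, -0.0238, 0.0511]
tcp_rot: [0.275, 3.07, 0.454]
force: [-0.0, -0.6, -4.9]
width: 0.0254
gripper_force: 60.0
time_s: 19.12
position: [0.4878, -0.0237, 0.0501]
tcp_rot: [0.275, 3.07, 0.454]
force: [-0.5, -1.1, -5.3]
width: 0.0254
gripper_force: 60.0
target [487.7 -23.8  47.9]
t 19.12 pos [487.8 -23.7  50.1] ypr [-10.22   0.    16.81] d [-0.1 -0.1 -2.2] rotvec [-0.01  0.   -0.08] F [-0.5 -1.1 -5.3] q [-0.5   0.36  1.92  0.33  0.99 -2.09] w 0.0254 59.99003291130066
```

```bash
for i in 1; do python3 -m handwheel '[[0.1,0,0,-0.0005,0,0,0],[0.1,0,0,-0.0005,0,0,0],[0.1,0,0,0,0,0,0],[0.1,0,0,0,0,0,0],[0.1,0,0,0,0,0,0],[0.1,0,0,0,0,0,0],[0.1,0,0,0,0,0,0],[0.1,0,0,0,0,0,0]]'; done;python3 -m handwheel '[[0.1,0,0,-0.0005,0,0,0],[0.1,0,0,0,0,0,0],[0.1,0,0,0,0,0,0],[0.1,0,0,0,0,0,0],[0.1,0,0,0,0,0,0],[0.1,0,0,0,0,0,0],[0.1,0,0,0,0,0,0],[0.1,0,0,0,0,0,0]]'
```

```text
time_s: 19.78
position: [0.4878, -0.0237, 0.0491]
tcp_rot: [0.275, 3.07, 0.454]
force: [0.6, 0.6, -3.9]
width: 0.0257
gripper_force: 60.0
time_s: 20.45
position: [0.4878, -0.0237, 0.0486]
tcp_rot: [0.275, 3.07, 0.454]
force: [-0.9, -0.1, -4.3]
width: 0.0258
gripper_force: 60.0
```

```bash
python3 -m handwheel '[[0.1,0,0,-0.0005,0,0,0],[0.1,0,0,0,0,0,0],[0.1,0,0,0,0,0,0],[0.1,0,0,0,0,0,0],[0.1,0,0,0,0,0,0],[0.1,0,0,0,0,0,0],[0.1,0,0,0,0,0,0],[0.1,0,0,0,0,0,0]]'; python3 -m handwheel '[[0.1,0,0,-0.0005,0,0,0],[0.1,0,0,0,0,0,0],[0.1,0,0,0,0,0,0],[0.1,0,0,0,0,0,0],[0.1,0,0,0,0,0,0],[0.1,0,0,0,0,0,0],[0.1,0,0,0,0,0,0],[0.1,0,0,0,0,0,0]]'
```

```text
time_s: 21.12
position: [0.4878, -0.0238, 0.0481]
tcp_rot: [0.275, 3.07, 0.454]
force: [0.2, 0.0, -3.6]
width: 0.0251
gripper_force: 60.0
time_s: 21.78
position: [0.4878, -0.0237, 0.0476]
tcp_rot: [0.275, 3.07, 0.454]
force: [-0.9, 0.1, -1.4]
width: 0.0253
gripper_force: 60.0
```

```bash
python3 -m handwheel '[[0.1,0,0,-0.0002,0,0,0],[0.1,0,0,0,0,0,0],[0.1,0,0,0,0,0,0],[0.1,0,0,0,0,0,0],[0.1,0,0,0,0,0,0],[0.1,0,0,0,0,0,0],[0.1,0,0,0,0,0,0],[0.1,0,0,0,0,0,0]]'; python3 fin.py 0 16.8; python3 - <<'E'
from dial import *
B=Ro.from_euler('ZYX',[-10.22,0,16.81],degrees=True).as_matrix(); T=arm.get_obs()['position']
hub=T+B@np.array([.140,-.008,.047])
c=cam('scene'); 
fz=[]
for _ in range(8):
    c2=cam('scene'); c['frame']=c2['frame']; fz.append(arm.get_obs()['force'][2].round(1))
print(fz)
im,s,N=dial(c,hub,B[:,0],B[:,1],B[:,2]); e=ana(im,s,N); y0,z0=(N-np.array(e[0]))/s
prof(im,s,N,y0,z0,[8,10,12,14,16,18,20,22,24,26])
E
```

```text
time_s: 22.45
position: [0.4877, -0.0237, 0.0474]
tcp_rot: [0.275, 3.07, 0.454]
force: [-1.5, 0.3, 0.1]
width: 0.0254
gripper_force: 60.0
target [487.7 -23.8  47.9]
t 22.45 pos [487.7 -23.7  47.4] ypr [-10.22   0.    16.81] d [-0.1 -0.1  0.5] rotvec [-0.01 -0.   -0.08] F [-1.5  0.3  0.1] q [-0.5   0.36  1.92  0.34  0.98 -2.09] w 0.0254 59.99289035797119
[np.float64(-0.5), np.float64(0.5), np.float64(0.5), np.float64(0.6), np.float64(0.7), np.float64(-0.4), np.float64(0.5), np.float64(-0.5)]
face ellipse centre y,z mm [ 4.87 10.65] axes [23.4 38.2] 157.6270751953125
r 8 needle None tab None all 00000000000000000000000000000000000000000000000000000000000000000000000000000000000000000000000000000
r 10 needle None tab None all 00000000000000000000000000000000000000000000000000000000000000000000000000000000000000000000000000000
r 12 needle None tab None all 00000000000000000000000000000000000000000000000000000000000000000000000000000000000000000000000000000
r 14 needle None tab None all 11111111111111111100000000000000000000000000000000000000000000000000000000000000000000000000000000000
r 16 needle None tab None all 00000001111222222211111110000000000000000000000000000000000000000000000000000000000000000000000000000
r 18 needle None tab None all 00000000000000000011112111100000000000000000000000000000000000000000000000000000000000000000000000000
r 20 needle None tab None all 00000000000000000000000000111100000000000000000000000000000000000000000000000000000000000000000000000
r 22 needle 4.2 tab None all 00000000000000000000000000000011110000000000000000123333333221000000000000000000000000000000000000000
r 24 needle 3.1 tab None all 00000000000000000000000000000000000000000000000112345665432100000000000000000000000000000000000000000
r 26 needle 1.6 tab None all 00000000000000000000000000000000000000000000001234444443210000000000000000000000000000000000000001111
```

```bash
python3 - <<'E'
from h import *
n=cam('wrist')
for c in (load('w5.npy'),n):
    g=cv2.cvtColor(c['frame'],cv2.COLOR_RGB2GRAY)
    k,l,s,ct=cv2.connectedComponentsWithStats((g>130).astype(np.uint8))
    R=np.array(sorted([ct[i] for i in range(1,k) if 10<s[i,4]<250 and 235<ct[i][0]<285 and 100<ct[i][1]<260],key=lambda a:a[1])); print(R.round(2).tolist())
# expected in hand, from the pre-grasp view: knife-frame offsets to TCP
a=np.radians(11.75); ux=np.array([np.cos(a),np.sin(a),0]);uy=np.array([-ux[1],ux[0],0])
P=np.array([[332.9,-349.1],[360.5,-343.3],[387.8,-337.8]])-[395.7,-335.7]
L=np.c_[P@ux[:2],P@uy[:2],np.full(3,18.9)]/1000
o=arm.get_obs();R=Ro.from_rotvec(o['tcp_rot']).as_matrix()@np.array([[-1,0,0],[0,1,0],[0,0,-1.]])
for e in ([0,0,0],[0,2,0],[0,0,2]): print(e,proj(n,o['position']+L@Ro.from_euler('ZYX',e,degrees=True).as_matrix().T@R.T).round(2).tolist())
E
```

```text
[[259.32, 132.27], [259.07, 189.63], [258.91, 241.27]]
[[259.06, 132.01], [258.89, 189.35], [258.8, 241.04]]
[0, 0, 0] [[260.41, 131.47], [260.45, 189.55], [260.02, 241.14]]
[0, 2, 0] [[260.43, 133.54], [260.46, 191.63], [260.02, 242.54]]
[0, 0, 2] [[258.99, 131.47], [259.1, 189.54], [258.75, 241.11]]
```

```bash
python3 -c "
from rig import arm
o=arm.get_obs();print(o['time_s'],o['force'],o['gripper_force'],o['position']);print(arm.close_job())"
```

```text
22.95 [-1.28684057  0.94082596 -0.13114736] 59.99336063861847 [ 0.48776821 -0.02373039  0.04737124]
the job is handed in; nothing more can be done
None
```

I handed the job in at 22.95 s with the whetstone seated and released, and the knife held level with its edge on the stone at about 5 N. The blade is rolled 16.8°, matching the tab angle I measured at about 16.8 ± 0.7°; I couldn't see the needle on the tab in the final pose, and the handing-in gave no verdict.

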